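# Tip the reagent carton onto the reader pad and log it in

## Task

Check the reagent carton in: push the standing brown carton over near its top, without sliding it along or picking it up, so that it falls forward onto the reader pad and lies label up, wholly inside the yellow outline. Once it lies flat, press the reader's green button down fully and let go. Never lift the carton, do not press the button before the carton lies flat, and leave the other things on the trolley standing where they are.

Things in the scene. Friction and masses are not known exactly. Their poses are not given: they have to be found in the camera images.
- carton: Loose brown carton, red band, 45 (x) x 80 (y) x 120 (z) mm, 0.15-0.31 kg, standing on the pad. Origin: centre of underside. White label on the face at own x -22.5 mm, towards the robot. It should fall to own +x (within 0.13 rad of the pad's x), over its edge at x +22.5, which stands 14-26 mm inside the outline: tipped straight without sliding, it lands inside. Past 20 degrees of lean it falls.
- carton_mid (a point): Centre of the carton's volume, 60 mm above its underside: 72 mm above the table when standing, 34.5 mm when lying flat on the pad.
- corner0 (a point): Corner of the carton's label face: bottom, own y = -40 mm.
- corner1 (a point): Corner of the carton's label face: bottom, own y = +40 mm.
- corner2 (a point): Corner of the carton's label face: top, own y = -40 mm.
- corner3 (a point): Corner of the carton's label face: top, own y = +40 mm.
- pad: Dark slate-blue reader pad, fixed, 12 mm thick. Origin: underside, below the centre of its yellow outline, 180 (own x) x 160 mm (own y) over its outer edges. The slab spans own x -140 to 105, y -155 to 95 mm. Own x points away from the robot, turned up to 0.55 rad either way. The carton stands on it, across the near line (x -90 mm).
- go_top (a point): Centre of the top of the green round push button, 30 mm across, in a black housing on the pad, beside the outline (pad x = 0, y = -122 mm). It is pressed straight down.
- go (a joint): Button travel, 0 released, 6 mm (0.006) fully down; a spring, about 5 N fully down; it springs back.
- spare: Bystander: white carton with a blue band, same size as the brown one, standing on the table beside the pad. Origin: centre of underside. Leave it.
- timer_red: Bystander: hourglass-shaped minute timer, red ends, 54 mm diameter, 120 mm tall, standing. Origin: centre of underside.
- timer_orange: Bystander: the same timer with orange ends.
- reagents: Bystander: open white box, 90 x 140 mm, of dropper bottles, 75 mm high. Origin: centre of underside.
Not all that is in view belongs to the job. What is shaped like the carton but purple is not meant.

How it is judged (in metres and radians):
On the way, in this order (a step that is already met when the one before it is completed fails the run):
1. the carton lies flat, label up, inside the outline (angle between carton's own x axis and vertical above 2.95 rad and height (world z) of carton_mid below 0.042 m and x of corner0 in the frame of pad between -0.09 and 0.09 m and y of corner0 in the frame of pad between -0.08 and 0.08 m and x of corner1 in the frame of pad between -0.09 and 0.09 m and y of corner1 in the frame of pad between -0.08 and 0.08 m and x of corner2 in the frame of pad between -0.09 and 0.09 m and y of corner2 in the frame of pad between -0.08 and 0.08 m and x of corner3 in the frame of pad between -0.09 and 0.09 m and y of corner3 in the frame of pad between -0.08 and 0.08 m and linear speed of carton below 0.02 m/s and angular speed of carton below 0.1 rad/s), for 0.2 s.
2. the green button is pressed down fully (value of joint go above 0.0045 m), for 0.05 s.
At the end, for the whole second after the job is handed in: The carton lies at rest on its broad face, label up (within 0.19 rad), directly on the pad (centre below 42 mm), all four corners of the label face inside the 180 x 160 mm outline; the button has been pressed at least 4.5 of its 6 mm after that and has sprung back (all of step 1 and value of joint go below 0.0015 m); the robot touches nothing.
It fails at once if the carton is lifted (its centre rises above 95 mm; tipping alone takes it to 76 mm) (height (world z) of carton_mid above 0.095 m).
It fails at once if the standing carton is pushed in its lower half (contact force between the fingers and carton above 0.5 N and angle between carton's own z axis and vertical below 0.2 rad and height (world z) of the grasp point below 0.075 m).
It fails at once if the carton is slid more than 35 mm while it stands (angle between carton's own z axis and vertical below 0.1 rad and distance of carton from where it was at the start of the episode above 0.035 m).
It fails at once if the button is pressed before the carton lies flat (value of joint go above 0.003 m and not (angle between carton's own x axis and vertical above 2.95 rad and height (world z) of carton_mid below 0.042 m)).
It fails at once if a bystander is moved more than 20 mm or tipped (distance of any of spare, timer_red, timer_orange, reagents from where it was at the start of the episode above 0.02 m or angle between any of spare, timer_red, timer_orange, reagents's own z axis and vertical above 0.3 rad).
It also fails if it takes over 42 s, if anything falls off the work surface, if the arm or the gripper's body presses on something with over 40 N, if the wrist force passes 120 N, or if a joint passes its speed limit or range.

## Robot

A 6-joint arm with a two-finger parallel gripper is mounted at the origin on the work surface. World frame = base frame: x ahead of the robot, y to its left, z up, the work surface at z = 0. Lengths are in m, angles in degrees, forces in N, time in s.
With the tool pointing down it reaches from about 0.375 to 0.975 m from the base axis. Payload 3.8 kg.
Tool frame: the origin (TCP) lies midway between the tips of the shut fingers; the grasp point (between the pads) lies 19 mm behind it (ctrl.pinch_z is the distance from the TCP to the grasp point, in m); z points along the fingers, y is the line along which they close (so a half turn about z gives the same grasp; the last joint's range is limited). The gripper opens to 88 mm and grips with 3 to 60 N. Pads are 18 mm wide; open, the fingers measure 123 mm over their backs; the gripper's body (75 mm by 187 mm) begins 45 mm behind the grasp point.
Start: joints at [66.354, 15.12, 91.902, -0, 72.978, -2.114], TCP at [0.248, 0.628, 0.2] pointing down, gripper open.
Joint ranges: [-150.88, 150.88], [-54.13, 125.18], [17.81, 147.31], [-75.09, 255.09], [0, 152.58], [-146.25, 146.25]. Speed limits (degrees/s): [147.25, 147.25, 180, 180, 180, 180].

## Interface

Orientations are given as a 3x3 rotation matrix whose columns are the frame's x, y, z axes.
In Python, from rig import ctrl gives the robot as it stands.
- The arm moves only by the tool move_arm, never from a script. Its argument "targets" is a list of rows, each an object with "gripper": the opening, from 0 (shut) to 1 (fully open); "linear": the shift along the tool's x, y, z in mm, a list of three; "delta_rot": the turn, a rotation vector about the tool's x, y, z in degrees, a list of three. A call has 1 to 12 rows; each row is the pose to reach, as a shift and turn from the pose commanded when the call began, along the tool's axes at that moment; what a row does not reach only later rows make up. A row lasts 1/10 s, in which the tool goes at most 50 mm and 8.59 degrees, less where a joint would pass 70% of its speed; a pose out of reach is approached as far as the arm can. A call with a gripper value outside its range is refused whole. The fingers move at their own pace and stop on an object; "force" is the grip in N (left out, the last holds). Time passes only in rows, so rows that repeat a pose let the fingers close. It gives the time, the measured TCP pose, the force, the opening and the grip force at its end, in the units of the state.
- ctrl.get_state(): the state, without advancing time (a new reading comes with each control period).
- ctrl.camera(name): name is "side" or "top"; returns a dict with "img" (384x512x3 uint8, red, green, blue), "mtx" (3x3 intrinsics, pixels), "dist_coeffs" ([k1, k2, p1, p2, k3] as OpenCV has them; the pictures are not rectified), "extrinsics" (4x4, takes a point from camera to world coordinates). Camera axes: x right, y down, z forward; pixel columns grow to the right and rows downward; lengths in m; the calibration is good to about 2 mm. A picture is of the moment at which its call begins. There is no depth.
- ctrl.hand_in(): hands the job in; it is judged then, once.
The state is a dict: "clock": time; "joint_pos": joint angles; "joint_vel": joint speeds; "joint_efforts": joint torques, N m; "tcp_pos": TCP position; "ee_rot": TCP orientation; "force": force on the tool from outside, world axes, zero at the start; "wrist_torque": the same for the moment, N m; "grip_width": finger opening in m; "gripper_force": force on a finger pad.
Only numpy, scipy, OpenCV 4.12 (cv2) and the standard library are available. Lean on these libraries where they do the work, as an engineer would, in place of code of your own. Each camera call takes 0.05 s, during which the arm holds its last target. There are 200 camera calls.

## Working session

There is one attempt and no reset: what is moved stays moved. The work goes in short steps, Python scripts to look and compute and a tool call to move; the robot and the scene stay as the last step left them, time stands still between calls to the robot, and variables do not carry over. Pictures are saved under pics/ and viewed, at most 10 in all, crops included, and the job is handed in when it is done.

Besides the shell and the picture viewer there is one more tool, called as name(argument=value, ...), one argument or row to a line, values as JSON. move_arm: Moves the arm, as the interface text tells. Its arguments: {"type":"object","properties":{"targets":{"type":"array","items":{"type":"object","properties":{"gripper":{"type":"number"},"linear":{"type":"array","items":{"type":"number"}},"delta_rot":{"type":"array","items":{"type":"number"}}}}},"force":{"type":"number"}},"required":["targets"]}

```bash
mkdir -p pics; ls
cat > h.py <<'E'
import numpy as np, cv2, pickle
def snap(name,tag):
    from rig import ctrl
    c=ctrl.camera(name); cv2.imwrite(f'pics/{tag}.png',c['img'][:,:,::-1]); pickle.dump(c,open(f'{tag}.pkl','wb')); return c
def ray(c,px):
    p=cv2.undistortPoints(np.array(px,float).reshape(-1,1,2),np.array(c['mtx'],float),np.array(c['dist_coeffs'],float)).reshape(-1,2)
    T=np.array(c['extrinsics']); d=np.c_[p,np.ones(len(p))]@T[:3,:3].T
    return T[:3,3],d
def plane(c,px,z):
    o,d=ray(c,px); return o+d*((z-o[2])/d[:,2])[:,None]
def proj(c,P):
    T=np.linalg.inv(np.array(c['extrinsics'])); r=cv2.Rodrigues(T[:3,:3])[0]
    return cv2.projectPoints(np.array(P,float).reshape(-1,1,3),r,T[:3,3],np.array(c['mtx'],float),np.array(c['dist_coeffs'],float))[0].reshape(-1,2)
def tri(c1,p1,c2,p2):
    o1,d1=ray(c1,[p1]);o2,d2=ray(c2,[p2]);A=np.c_[d1[0],-d2[0]]
    s=np.linalg.lstsq(A,o2-o1,rcond=None)[0]; a=o1+s[0]*d1[0]; b=o2+s[1]*d2[0]; return (a+b)/2,np.linalg.norm(a-b)
E
python3 -c "
from h import *
for n in('top','side'):
    c=snap(n,n+'0'); print(n,np.round(c['extrinsics'],3).tolist())
a=cv2.imread('pics/top0.png')
for n in('top','side'): cv2.imwrite(f'pics/{n}0b.png',cv2.resize(cv2.imread(f'pics/{n}0.png'),(800,600),interpolation=cv2.INTER_CUBIC))
from rig import ctrl
s=ctrl.get_state(); print(s['clock'],s['tcp_pos'],np.round(s['ee_rot'],3).tolist(),s['force'])
"
```

```text
pics
top [[0.01, -0.997, 0.071, 0.454], [-1.0, -0.009, 0.019, -0.009], [-0.019, -0.071, -0.997, 1.25], [0.0, 0.0, 0.0, 1.0]]
side [[0.713, -0.356, 0.604, -0.184], [-0.701, -0.351, 0.621, -0.758], [-0.009, -0.866, -0.5, 0.717], [0.0, 0.0, 0.0, 1.0]]
0.1 [0.24745742 0.62723945 0.19829415] [[-0.93, 0.367, -0.001], [0.367, 0.93, -0.002], [0.0, -0.002, -1.0]] [-0.19568132  0.53387221 -0.62241238]
```

View pics/top0b.png

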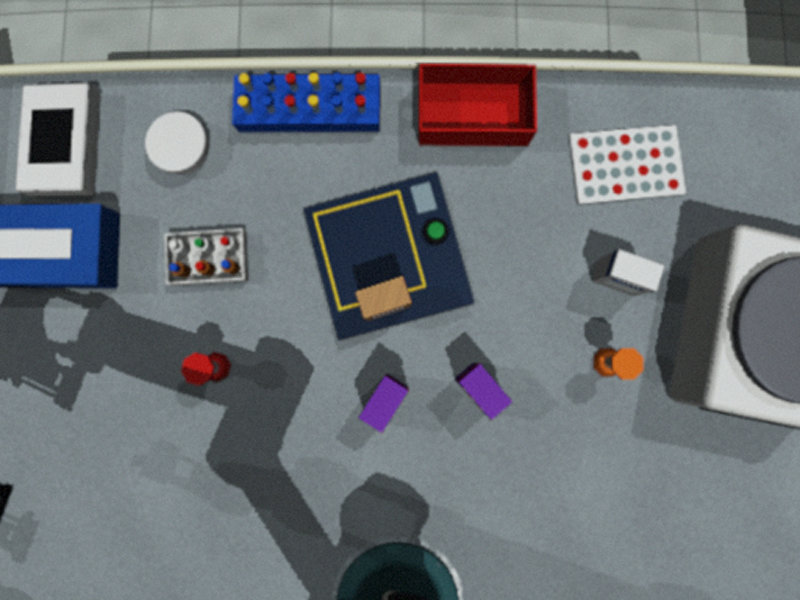

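View pics/side0b.png

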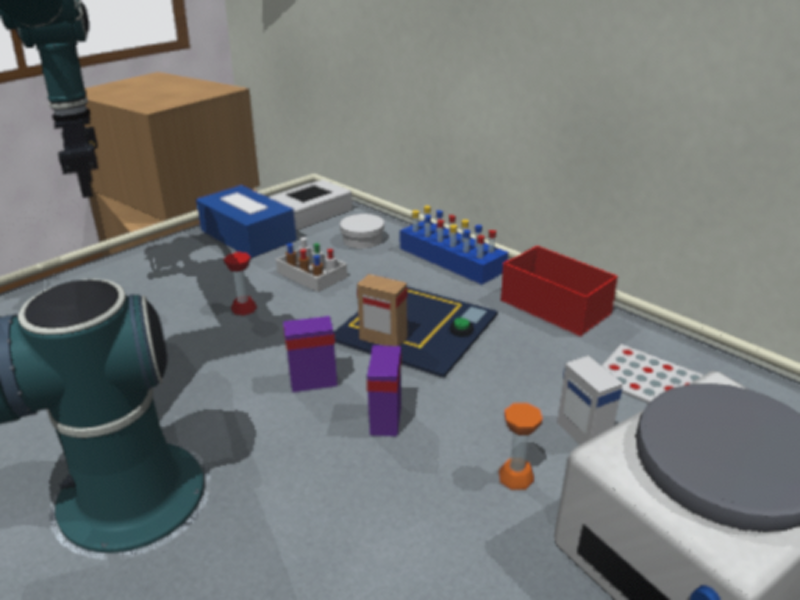

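The top picture (800×600) shows the brown carton's top at about (383,297), the outline's corners at (313,213), (400,190), (425,287) and (338,310), and the button at (435,231). The two purple decoys stand in front at (384,402) and (484,390). In the side view the carton is at (382,310) and the button at (463,324).

```bash
cat > m.py <<'E'
from h import *
def big(m,roi=None,k=1):
    if roi: z=np.zeros_like(m); z[roi[1]:roi[3],roi[0]:roi[2]]=m[roi[1]:roi[3],roi[0]:roi[2]]; m=z
    cs=cv2.findContours(m,cv2.RETR_EXTERNAL,cv2.CHAIN_APPROX_NONE)[0]; return max(cs,key=cv2.contourArea)[:,0,:].astype(float)
def hsv(c): return cv2.cvtColor(c['img'],cv2.COLOR_RGB2HSV)
def rect(P): 
    r=cv2.minAreaRect((P[:,:2]*1000).astype(np.float32)); return r
E
python3 - <<'E'
from m import *
t=pickle.load(open('top0.pkl','rb'));s=pickle.load(open('side0.pkl','rb'))
H=hsv(t);roi=(190,105,310,220)
y=cv2.inRange(H,(20,90,90),(35,255,255)); b=cv2.inRange(H,(8,60,120),(20,200,255)); g=cv2.inRange(H,(45,90,50),(85,255,255))
ys=np.zeros_like(y); ys[105:220,190:310]=y[105:220,190:310]
P=np.argwhere(ys)[:,::-1].astype(float)
r=rect(plane(t,P,.012)); print('outline',r, len(P)); print(np.round(cv2.boxPoints(r)))
cb=big(b,(220,160,280,215)); r=rect(plane(t,cb,.132)); print('carton top',r); print(np.round(cv2.boxPoints(r)))
gt=big(g,(260,130,300,165)).mean(0)
Hs=hsv(s); gs_=cv2.inRange(Hs,(45,90,50),(85,255,255)); gs=big(gs_,(280,195,315,220)).mean(0)
print('button',gt,gs,tri(t,gt,s,gs))
v=cv2.inRange(H,(130,80,50),(160,255,255))
for R in((220,230,262,285),(285,225,335,275)):
    r=rect(plane(t,big(v,R),.12)); print('purple',np.round(cv2.boxPoints(r)).tolist())
crop=lambda c,x,y,w,h:cv2.resize(c['img'][y:y+h,x:x+w,::-1],(w*8,h*8),interpolation=cv2.INTER_CUBIC)
cv2.imwrite('pics/sc.png',crop(s,210,165,75,65)); 
cv2.imwrite('pics/tc.png',crop(t,195,105,90,75*1))
E
```

```text
outline ((622.6597900390625, 56.2298698425293), (183.36167907714844, 163.37486267089844), 15.804871559143066) 609
[[512. 110.]
 [557. -47.]
 [733.   3.]
 [689. 160.]]
carton top ((530.35205078125, 25.798608779907227), (44.190494537353516, 81.06255340576172), 19.003599166870117)
[[496.  57.]
 [523. -20.]
 [564.  -5.]
 [538.  71.]]
button [278.56666667 147.        ] [294.84 206.68] (array([ 0.65524683, -0.06046997,  0.02897887]), np.float64(0.0019241888707254185))
purple [[314.0, 27.0], [384.0, -16.0], [408.0, 23.0], [338.0, 66.0]]
purple [[336.0, -148.0], [367.0, -183.0], [429.0, -129.0], [397.0, -93.0]]
```

View pics/sc.png

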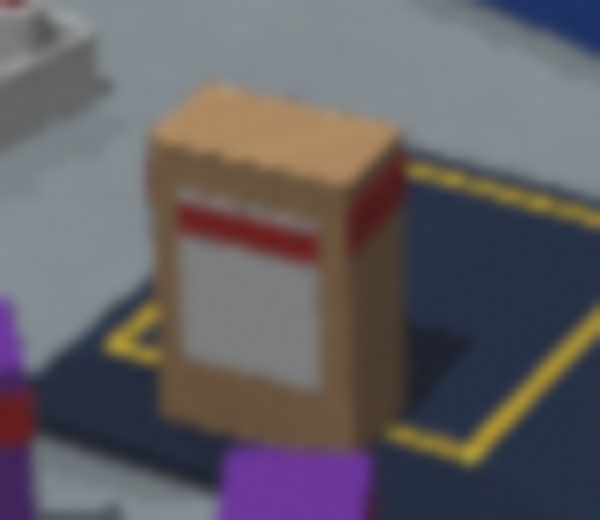

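Run:
```python
from m import *
t=pickle.load(open('top0.pkl','rb'));s=pickle.load(open('side0.pkl','rb'))
W=np.array([[.496,.057],[.523,-.020],[.564,-.005],[.538,.071]])
S=np.array([[152,132],[350,185],[403,128],[215,83]])/8-[-210,-165]-.4
T=proj(t,np.c_[W,np.full(4,.132)])
C=[]
for a,b in zip(T,S):
    p,e=tri(t,a,s,b); C.append(p); print(np.round(p*1e3,1),round(e*1e3,1))
for p in plane(s,S,.132): print(np.round(p*1e3,1))
from rig import ctrl
st=ctrl.get_state(); R=np.array(st['ee_rot']); print(R.T@(np.array([.467,.004,.26])-[.248,.628,.2])*1e3)
```

```text
[496.8  56.2 133.5] 2.1
[522.6 -19.7 132. ] 1.0
[563.5  -4.6 132.5] 1.2
[539.   70.2 131.8] 2.6
[499.3  57.6 132. ]
[522.2 -19.3 132. ]
[563.7  -3.5 132. ]
[539.7  69.  132. ]
[-432.73777868 -500.19085954  -59.02642573]
```

Both views agree on the carton's top at 132 mm and its yaw of about 18.5°. I'll travel high to a point behind it.

move_arm(
  targets=[
    {"gripper":0.3,"linear":[0,0,-50],"delta_rot":[0,0,0]},
    {"gripper":0.3,"linear":[0,0,-60],"delta_rot":[0,0,0]},
    {"gripper":0.3,"linear":[-433,-500,-60],"delta_rot":[0,0,-40]},
    {"gripper":0.3,"linear":[-433,-500,-60],"delta_rot":[0,0,-40]},
    {"gripper":0.3,"linear":[-433,-500,-60],"delta_rot":[0,0,-40]},
    {"gripper":0.3,"linear":[-433,-500,-60],"delta_rot":[0,0,-40]},
    {"gripper":0.3,"linear":[-433,-500,-60],"delta_rot":[0,0,-40]},
    {"gripper":0.3,"linear":[-433,-500,-60],"delta_rot":[0,0,-40]},
    {"gripper":0.3,"linear":[-433,-500,-60],"delta_rot":[0,0,-40]},
    {"gripper":0.3,"linear":[-433,-500,-60],"delta_rot":[0,0,-40]},
    {"gripper":0.3,"linear":[-433,-500,-60],"delta_rot":[0,0,-40]},
    {"gripper":0.3,"linear":[-433,-500,-60],"delta_rot":[0,0,-40]},
  ],
)

```text
clock: 1.3
tcp_pos: [0.4134, 0.1552, 0.2596]
ee_rot: [[-0.948, -0.317, 0.001], [-0.317, 0.948, 0.0], [-0.001, -0.0, -1.0]]
force: [0.9, 0.2, 0.2]
grip_width: 0.0263
gripper_force: 0.0
```

move_arm(
  targets=[
    {"gripper":0.3,"linear":[-3,-50,0],"delta_rot":[0,0,0]},
    {"gripper":0.3,"linear":[-3,-100,0],"delta_rot":[0,0,0]},
    {"gripper":0.3,"linear":[-3,-145,0],"delta_rot":[0,0,0]},
    {"gripper":0.3,"linear":[-3,-145,0],"delta_rot":[0,0,0]},
    {"gripper":0.3,"linear":[-3,-145,0],"delta_rot":[0,0,0]},
    {"gripper":0.3,"linear":[-3,-145,0],"delta_rot":[0,0,0]},
  ],
)

```text
clock: 1.9
tcp_pos: [0.4616, 0.0214, 0.2593]
ee_rot: [[-0.948, -0.317, -0.0], [-0.317, 0.948, 0.001], [0.0, 0.001, -1.0]]
force: [-0.4, 0.5, 0.5]
grip_width: 0.0262
gripper_force: 0.0
```

move_arm(
  targets=[
    {"gripper":0.3,"linear":[0,-18,0],"delta_rot":[0,0,0]},
    {"gripper":0.3,"linear":[0,-18,40],"delta_rot":[0,0,0]},
    {"gripper":0.3,"linear":[0,-18,80],"delta_rot":[0,0,0]},
    {"gripper":0.3,"linear":[0,-18,110],"delta_rot":[0,0,0]},
    {"gripper":0.3,"linear":[0,-18,135],"delta_rot":[0,0,0]},
    {"gripper":0.3,"linear":[0,-18,147],"delta_rot":[0,0,0]},
    {"gripper":0.3,"linear":[0,-18,147],"delta_rot":[0,0,0]},
    {"gripper":0.3,"linear":[0,-18,147],"delta_rot":[0,0,0]},
    {"gripper":0.3,"linear":[0,-18,147],"delta_rot":[0,0,0]},
  ],
)

```text
clock: 2.8
tcp_pos: [0.4692, 0.0038, 0.1144]
ee_rot: [[-0.948, -0.317, 0.003], [-0.317, 0.948, -0.0], [-0.003, -0.001, -1.0]]
force: [1.6, -0.8, 0.1]
grip_width: 0.0265
gripper_force: 0.0
```

Run:
```python
from m import *
s=snap('side','side1'); t=snap('top','top1')
a=cv2.resize(s['img'][130:240,190:320,::-1],None,fx=5,fy=5,interpolation=cv2.INTER_CUBIC)
cv2.imwrite('pics/s1.png',a)
```

```text
(no output)
```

View pics/s1.png

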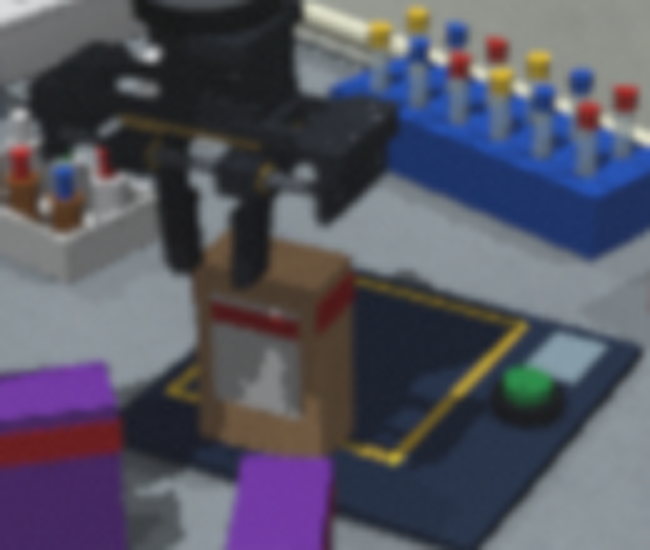

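The view shows both fingertips, around (180,265) and (248,280) in the crop, behind the upper part of the still-standing carton. The button at (528,385) stands proud of its black housing. Now the push.

move_arm(
  targets=[
    {"gripper":0.3,"linear":[-10,0,0],"delta_rot":[0,0,0]},
    {"gripper":0.3,"linear":[-18,0,0],"delta_rot":[0,0,0]},
    {"gripper":0.3,"linear":[-23,0,0],"delta_rot":[0,0,0]},
    {"gripper":0.3,"linear":[-27,0,0],"delta_rot":[0,0,0]},
    {"gripper":0.3,"linear":[-31,0,0],"delta_rot":[0,0,0]},
    {"gripper":0.3,"linear":[-35,0,0],"delta_rot":[0,0,0]},
    {"gripper":0.3,"linear":[-39,0,0],"delta_rot":[0,0,0]},
    {"gripper":0.3,"linear":[-43,0,0],"delta_rot":[0,0,0]},
    {"gripper":0.3,"linear":[-47,0,0],"delta_rot":[0,0,0]},
    {"gripper":0.3,"linear":[-51,0,0],"delta_rot":[0,0,0]},
  ],
)

```text
clock: 3.9
tcp_pos: [0.5163, 0.0197, 0.1125]
ee_rot: [[-0.949, -0.317, -0.0], [-0.317, 0.949, 0.0], [0.0, 0.0, -1.0]]
force: [0.7, 0.3, -0.1]
grip_width: 0.0265
gripper_force: 0.0
```

Run:
```python
from m import *
s=snap('side','side2')
a=cv2.resize(s['img'][130:240,190:320,::-1],None,fx=5,fy=5,interpolation=cv2.INTER_CUBIC)
cv2.imwrite('pics/s2.png',a)
```

```text
(no output)
```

View pics/s2.png

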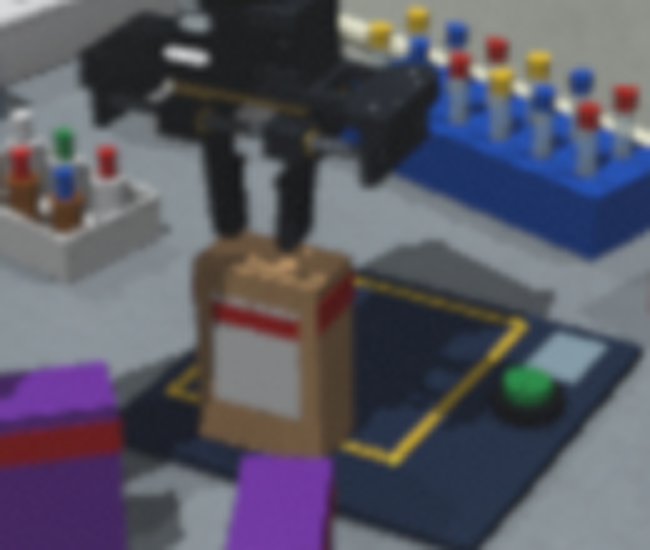

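Run:
```python
from m import *
from rig import ctrl
st=ctrl.get_state(); p=np.array(st['tcp_pos']);R=np.array(st['ee_rot']); print(p,st['force'])
s=pickle.load(open('side2.pkl','rb'))
for y in(-.022,0,.022):
  for z in (0,-.019): print(y,z,((proj(s,p+R@[0,y,z])-[190,130])*5).round())
print(((proj(s,[[.4968,.0562,.132],[.5226,-.0197,.132],[.5635,-.0046,.132],[.539,.0702,.132],[.4968,.0562,.012],[.5226,-.0197,.012]])-[190,130])*5).round())
t=snap('top','top2')
cv2.imwrite('pics/t2.png',cv2.resize(t['img'][90:230,180:330,::-1],None,fx=4,fy=4,interpolation=cv2.INTER_CUBIC))
```

```text
[0.51697001 0.0197954  0.11263198] [0.54224339 0.5842524  0.183336  ]
-0.022 0 [[297. 306.]]
-0.022 -0.019 [[296. 277.]]
0 0 [[262. 298.]]
0 -0.019 [[261. 268.]]
0.022 0 [[228. 289.]]
0.022 -0.019 [[227. 260.]]
[[191. 258.]
 [318. 289.]
 [351. 254.]
 [230. 225.]
 [200. 435.]
 [320. 469.]]
```

View pics/t2.png

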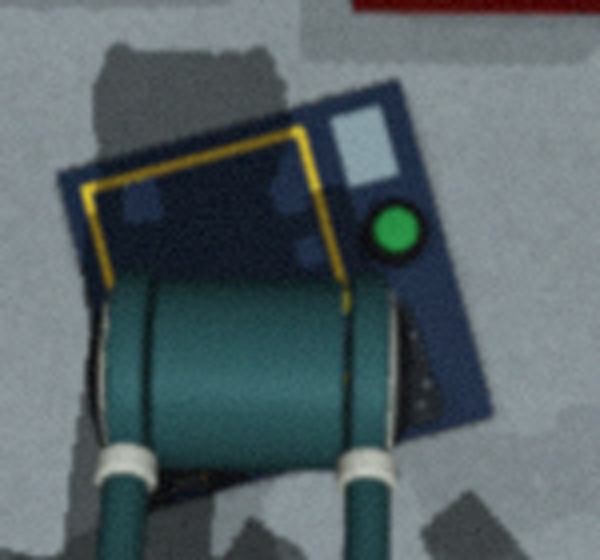

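The top view is blocked by the wrist, and the carton has not moved. In the side view the fingertips look higher than the TCP says, so I'll check that against the other pictures.

Run:
```python
from m import *
s=pickle.load(open('side0.pkl','rb'))
R=np.array([[-0.93,.367,0],[.367,.93,0],[0,0,-1.]])
for y in(-.053,0,.053): print('start tips 800px',proj(s,np.array([.2475,.6272,.1983])+R@[0,y,0])*1.5625)
s1=pickle.load(open('side1.pkl','rb')); print('s1 tip expected',(proj(s1,[[.4692+.317*.022,.0038-.948*.022,z] for z in(.1144,.1344,.1544)])-[190,130])*5)
s2=pickle.load(open('side2.pkl','rb'))
# camera rays through the seen tip (side2) cut with vertical plane of tool y-axis through tcp
o,d=ray(s2,[[190+290/5-.4,130+248/5-.4],[190+232/5-.4,130+237/5-.4]])
p=np.array([.517,.0198,.1126]);n=np.array([.948,.317,0])
for D in d: q=o+D*((p-o)@n/(D@n)); print(q, (q-p)@np.array([-.317,.948,0]))
d0=cv2.absdiff(s1['img'],s2['img']); print(s['extrinsics'][2],s2['extrinsics'][2])
```

```text
start tips 800px [[ 90.85232279 214.71103823]]
start tips 800px [[ 90.7797229  205.82720429]]
start tips 800px [[ 90.72474261 197.48449713]]
s1 tip expected [[253.17023943 345.44496138]
 [252.14183949 313.60887215]
 [251.09973229 281.21172989]]
[0.52248571 0.00339478 0.14988564] -0.017291117823550934
[0.51080766 0.0383184  0.14806263] 0.019518416802541728
[-0.00877415 -0.86599454 -0.49997647  0.71662791] [-0.00877415 -0.86599454 -0.49997647  0.71662791]
```

Rays to the visible tips put them at z ≈ 0.149, above the carton, though the TCP reads 0.113. That also explains why nothing moved. I'll back off, shut the fingers and look again.

move_arm(
  targets=[
    {"gripper":0,"linear":[20,0,0],"delta_rot":[0,0,0]},
    {"gripper":0,"linear":[45,0,0],"delta_rot":[0,0,0]},
    {"gripper":0,"linear":[50,0,0],"delta_rot":[0,0,0]},
    {"gripper":0,"linear":[50,0,0],"delta_rot":[0,0,0]},
    {"gripper":0,"linear":[50,0,0],"delta_rot":[0,0,0]},
    {"gripper":0,"linear":[50,0,0],"delta_rot":[0,0,0]},
  ],
)

```text
clock: 4.6
tcp_pos: [0.4697, 0.0039, 0.1129]
ee_rot: [[-0.948, -0.317, 0.001], [-0.317, 0.948, 0.0], [-0.001, -0.0, -1.0]]
force: [-0.5, 0.5, 0.1]
grip_width: 0.0002
gripper_force: 0.0
```

Run:
```python
from m import *
from rig import ctrl
st=ctrl.get_state(); p=np.array(st['tcp_pos']); print(p,st['force'],st['grip_width'],ctrl.pinch_z)
s=snap('side','side3'); q=proj(s,[p,p+[0,0,.02],p+[0,0,.04]]); print(((q-[190,130]+.5)*6).round())
a=cv2.resize(s['img'][130:230,190:290,::-1],None,fx=6,fy=6,interpolation=cv2.INTER_CUBIC)
for x in q: cv2.circle(a,tuple(int(v) for v in (x-[190,130]+.5)*6),4,(255,0,255),1)
cv2.imwrite('pics/s3.png',a)
```

```text
[0.46968278 0.00386885 0.11285041] [-0.54067264  0.54226748  0.0891582 ] 0.00017601708111048307 0.0187
[[265. 409.]
 [264. 371.]
 [262. 332.]]
```

View pics/s3.png

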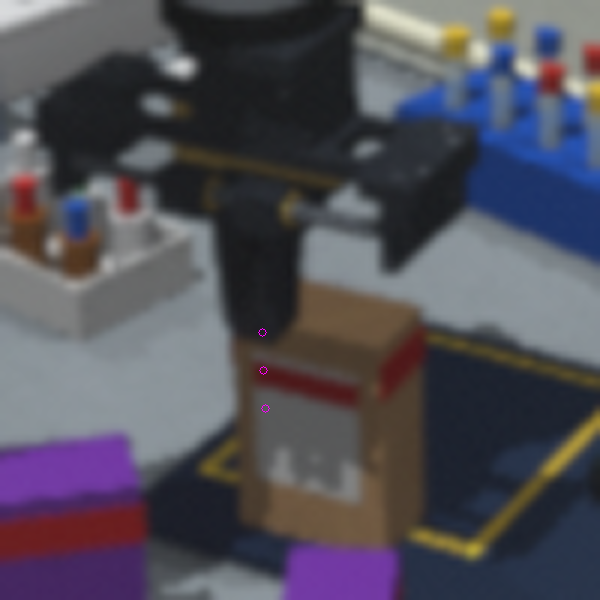

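The shut tips show at (262,337), where a point 37 mm above the reported TCP projects. So the real tips sit about 37 mm higher than reported. I'll lower 40 mm, which keeps the grasp point legal under either reading, and push again.

move_arm(
  targets=[
    {"gripper":0,"linear":[0,0,20],"delta_rot":[0,0,0]},
    {"gripper":0,"linear":[0,0,40],"delta_rot":[0,0,0]},
    {"gripper":0,"linear":[0,0,40],"delta_rot":[0,0,0]},
    {"gripper":0,"linear":[-10,0,40],"delta_rot":[0,0,0]},
    {"gripper":0,"linear":[-18,0,40],"delta_rot":[0,0,0]},
    {"gripper":0,"linear":[-22,0,40],"delta_rot":[0,0,0]},
    {"gripper":0,"linear":[-26,0,40],"delta_rot":[0,0,0]},
    {"gripper":0,"linear":[-30,0,40],"delta_rot":[0,0,0]},
    {"gripper":0,"linear":[-34,0,40],"delta_rot":[0,0,0]},
    {"gripper":0,"linear":[-38,0,40],"delta_rot":[0,0,0]},
    {"gripper":0,"linear":[-42,0,40],"delta_rot":[0,0,0]},
  ],
)

```text
clock: 5.75
tcp_pos: [0.5086, 0.0171, 0.0725]
ee_rot: [[-0.949, -0.317, -0.0], [-0.317, 0.949, -0.0], [0.0, 0.0, -1.0]]
force: [-0.2, 0.0, 1.2]
grip_width: 0.0006
gripper_force: 0.4
```

Run:
```python
from m import *
from rig import ctrl
st=ctrl.get_state(); p=np.array(st['tcp_pos']); print(p,st['force'])
s=snap('side','side4')
a=cv2.resize(s['img'][130:230,190:320,::-1],None,fx=6,fy=6,interpolation=cv2.INTER_CUBIC)
cv2.imwrite('pics/s4.png',a)
```

```text
[0.50855656 0.01708495 0.07249506] [-0.15901332  0.03438168  1.21322021]
```

View pics/s4.png

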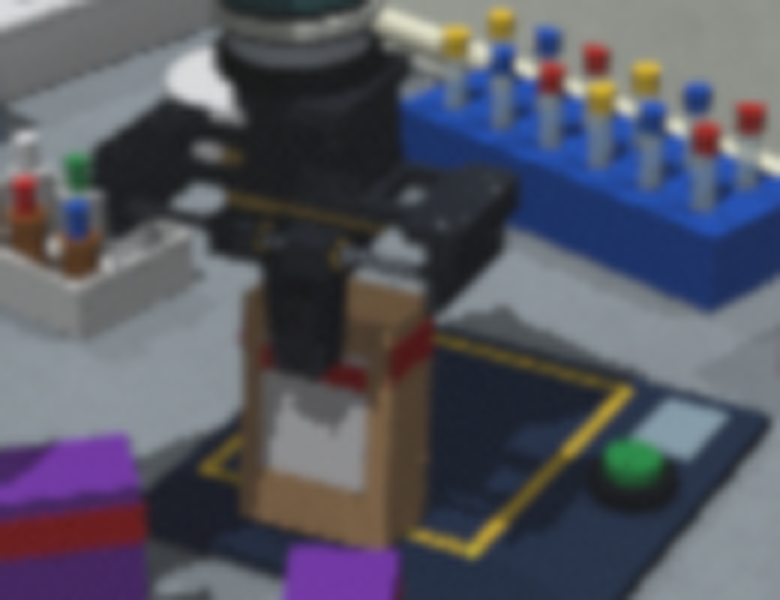

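The tip is now at (305,370) on the red band near the top, the carton leans slightly, and its base corner at (385,545) has not moved. I'll keep pushing.

move_arm(
  targets=[
    {"gripper":0,"linear":[-4,0,0],"delta_rot":[0,0,0]},
    {"gripper":0,"linear":[-8,0,0],"delta_rot":[0,0,0]},
    {"gripper":0,"linear":[-12,0,0],"delta_rot":[0,0,0]},
    {"gripper":0,"linear":[-16,0,0],"delta_rot":[0,0,0]},
    {"gripper":0,"linear":[-20,0,0],"delta_rot":[0,0,0]},
    {"gripper":0,"linear":[-24,0,0],"delta_rot":[0,0,0]},
    {"gripper":0,"linear":[-28,0,0],"delta_rot":[0,0,0]},
    {"gripper":0,"linear":[-32,0,0],"delta_rot":[0,0,0]},
    {"gripper":0,"linear":[-36,0,0],"delta_rot":[0,0,0]},
    {"gripper":0,"linear":[-40,0,0],"delta_rot":[0,0,0]},
    {"gripper":0,"linear":[-40,0,0],"delta_rot":[0,0,0]},
    {"gripper":0,"linear":[-40,0,0],"delta_rot":[0,0,0]},
  ],
)

```text
clock: 7.0
tcp_pos: [0.5464, 0.0298, 0.0725]
ee_rot: [[-0.948, -0.317, -0.0], [-0.317, 0.948, -0.0], [0.0, 0.0, -1.0]]
force: [-0.5, 0.4, -0.9]
grip_width: 0.0004
gripper_force: 0.0
```

Run:
```python
from m import *
from rig import ctrl
st=ctrl.get_state(); p=np.array(st['tcp_pos']); print(p,st['force'])
s=snap('side','side5')
a=cv2.resize(s['img'][130:230,190:320,::-1],None,fx=6,fy=6,interpolation=cv2.INTER_CUBIC)
cv2.imwrite('pics/s5.png',a)
```

```text
[0.54638474 0.02975264 0.07245653] [-0.48677746  0.35107066 -0.91207137]
```

View pics/s5.png

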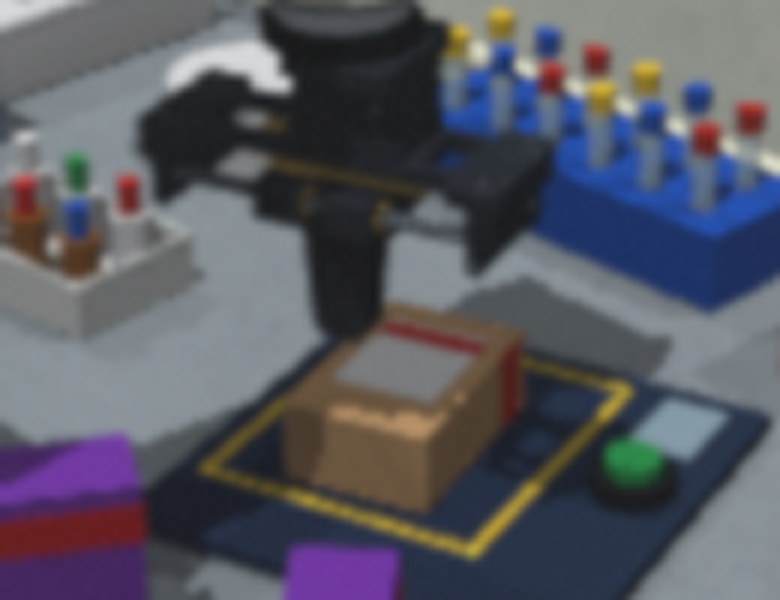

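The carton lies flat, label up, inside the outline. Its near-bottom edge runs (285,470) to (430,510), clear of the yellow line. I'll lift away and move above the button.

move_arm(
  targets=[
    {"gripper":0,"linear":[0,0,-40],"delta_rot":[0,0,0]},
    {"gripper":0,"linear":[0,0,-70],"delta_rot":[0,0,0]},
    {"gripper":0,"linear":[-20,-30,-70],"delta_rot":[0,0,0]},
    {"gripper":0,"linear":[-40,-65,-70],"delta_rot":[0,0,0]},
    {"gripper":0,"linear":[-60,-95,-70],"delta_rot":[0,0,0]},
    {"gripper":0,"linear":[-75,-120,-70],"delta_rot":[0,0,0]},
    {"gripper":0,"linear":[-75,-120,-70],"delta_rot":[0,0,0]},
    {"gripper":0,"linear":[-75,-120,-70],"delta_rot":[0,0,0]},
    {"gripper":0,"linear":[-75,-120,-45],"delta_rot":[0,0,0]},
    {"gripper":0,"linear":[-75,-120,-20],"delta_rot":[0,0,0]},
    {"gripper":0,"linear":[-75,-120,0],"delta_rot":[0,0,0]},
    {"gripper":0,"linear":[-75,-120,0],"delta_rot":[0,0,0]},
  ],
)

```text
clock: 8.25
tcp_pos: [0.6512, -0.0589, 0.0687]
ee_rot: [[-0.948, -0.318, -0.008], [-0.318, 0.948, 0.001], [0.007, 0.004, -1.0]]
force: [-1.4, -0.1, -0.4]
grip_width: 0.0002
gripper_force: 0.0
```

Run:
```python
from m import *
from rig import ctrl
st=ctrl.get_state(); p=np.array(st['tcp_pos']); print(p,st['force'])
t=snap('top','top6');s=snap('side','side6')
H=hsv(t); b=cv2.inRange(H,(8,60,60),(20,200,255))
try: print('carton brown',rect(plane(t,big(b,(200,105,280,215)),.057)))
except Exception as e: print(e)
q=proj(s,[p,p+[0,0,.037],[.655,-.060,.029]]); print(((q-[220,140]+.5)*6).round())
cv2.imwrite('pics/s6.png',np.hstack([cv2.resize(s['img'][130:230,220:330,::-1],(396,360),interpolation=cv2.INTER_CUBIC),cv2.resize(t['img'][100:210,190:310,::-1],(393,360),interpolation=cv2.INTER_CUBIC)]))
```

```text
[ 0.651243   -0.05888685  0.0687235 ] [-1.42584783 -0.0683496  -0.36322026]
carton brown ((609.1930541992188, 59.06820297241211), (120.9259033203125, 70.36543273925781), 18.909208297729492)
[[449. 336.]
 [452. 271.]
 [453. 403.]]
```

View pics/s6.png

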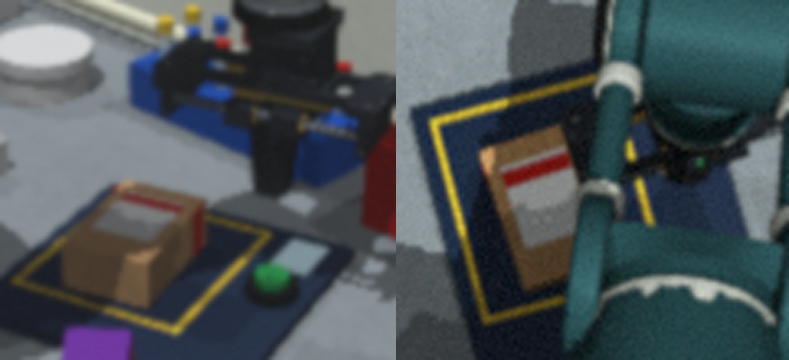

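The carton (left) lies well inside the outline. The tip, at (272,192), is over the button at (270,275), again about 37 mm higher than reported. I'll descend to just above the button.

move_arm(
  targets=[
    {"gripper":0,"linear":[-3.5,-2,20],"delta_rot":[0,0,0]},
    {"gripper":0,"linear":[-3.5,-2,40],"delta_rot":[0,0,0]},
    {"gripper":0,"linear":[-3.5,-2,55],"delta_rot":[0,0,0]},
    {"gripper":0,"linear":[-3.5,-2,65],"delta_rot":[0,0,0]},
    {"gripper":0,"linear":[-3.5,-2,68],"delta_rot":[0,0,0]},
    {"gripper":0,"linear":[-3.5,-2,68],"delta_rot":[0,0,0]},
    {"gripper":0,"linear":[-3.5,-2,68],"delta_rot":[0,0,0]},
  ],
)

```text
clock: 9.05
tcp_pos: [0.6603, -0.0612, 0.0055]
ee_rot: [[-0.948, -0.317, 0.001], [-0.317, 0.948, -0.0], [-0.001, -0.001, -1.0]]
force: [0.0, -0.1, -0.3]
grip_width: 0.0004
gripper_force: 0.0
```

Run:
```python
from m import *
s=snap('side','side7'); H=hsv(s); g=cv2.inRange(H,(45,90,40),(85,255,255))[195:220,280:315]; print(cv2.countNonZero(g))
for r in g[5:22,5:32]: print(''.join('#' if v else '.' for v in r))
V=H[:,:,2]; print(V[180:214,294].tolist())
g0=cv2.inRange(hsv(pickle.load(open('side0.pkl','rb'))),(45,90,40),(85,255,255))[195:220,280:315]; print(cv2.countNonZero(g0))
```

```text
75
...........................
...........................
...........................
.......######..............
......########.............
.....##########............
.....###########...........
.....###########...........
.....###########...........
......#########............
.......#######.............
..........##...............
...........................
...........................
...........................
...........................
...........................
[64, 94, 93, 61, 35, 30, 29, 30, 30, 29, 29, 30, 31, 31, 31, 33, 31, 33, 34, 33, 34, 34, 38, 53, 76, 102, 107, 101, 101, 89, 72, 47, 32, 29]
72
```

move_arm(
  targets=[
    {"gripper":0,"linear":[4.5,2.5,0],"delta_rot":[0,0,0]},
    {"gripper":0,"linear":[4.5,2.5,5],"delta_rot":[0,0,0]},
    {"gripper":0,"linear":[4.5,2.5,9],"delta_rot":[0,0,0]},
    {"gripper":0,"linear":[4.5,2.5,12],"delta_rot":[0,0,0]},
    {"gripper":0,"linear":[4.5,2.5,14],"delta_rot":[0,0,0]},
    {"gripper":0,"linear":[4.5,2.5,14],"delta_rot":[0,0,0]},
    {"gripper":0,"linear":[4.5,2.5,14],"delta_rot":[0,0,0]},
  ],
)

```text
clock: 9.8
tcp_pos: [0.6543, -0.0602, -0.0093]
ee_rot: [[-0.949, -0.317, -0.0], [-0.317, 0.949, 0.0], [0.0, 0.0, -1.0]]
force: [-2.6, 0.7, 3.5]
grip_width: 0.0001
gripper_force: 2.0
```

move_arm(
  targets=[
    {"gripper":0,"linear":[0,0,1],"delta_rot":[0,0,0]},
    {"gripper":0,"linear":[0,0,2],"delta_rot":[0,0,0]},
    {"gripper":0,"linear":[0,0,2],"delta_rot":[0,0,0]},
  ],
)

```text
clock: 10.1
tcp_pos: [0.6544, -0.0602, -0.0108]
ee_rot: [[-0.948, -0.317, -0.0], [-0.317, 0.948, 0.0], [0.0, 0.0, -1.0]]
force: [-3.2, 1.5, 7.7]
grip_width: 0.0007
gripper_force: 3.9
```

move_arm(
  targets=[
    {"gripper":0,"linear":[0,0,1],"delta_rot":[0,0,0]},
    {"gripper":0,"linear":[0,0,2],"delta_rot":[0,0,0]},
    {"gripper":0,"linear":[0,0,2],"delta_rot":[0,0,0]},
  ],
)

```text
clock: 10.4
tcp_pos: [0.6545, -0.0602, -0.0109]
ee_rot: [[-0.948, -0.317, -0.0], [-0.317, 0.948, -0.0], [0.0, 0.0, -1.0]]
force: [-8.5, 1.2, 17.2]
grip_width: 0.0002
gripper_force: 8.7
```

Run:
```python
from m import *
from rig import ctrl
print(ctrl.get_state()['force'])
s=snap('side','side8'); H=hsv(s); g=cv2.inRange(H,(45,90,40),(85,255,255))[195:220,280:315]; print(cv2.countNonZero(g))
for r in g[5:22,5:32]: print(''.join('#' if v else '.' for v in r))
cv2.imwrite('pics/s8.png',0*s['img'])
```

```text
[-8.549903    1.15483351 17.24806607]
37
...........................
...........................
...........................
...........................
...........................
...........................
...........................
......##......#............
.....###########...........
......##########...........
.......########............
........#####..............
...........................
...........................
...........................
...........................
...........................
```

Now measuring the spring on release, to confirm the full travel.

move_arm(
  targets=[
    {"gripper":0,"linear":[0,0,-5],"delta_rot":[0,0,0]},
    {"gripper":0,"linear":[0,0,-5],"delta_rot":[0,0,0]},
    {"gripper":0,"linear":[0,0,-5],"delta_rot":[0,0,0]},
  ],
)

```text
clock: 10.75
tcp_pos: [0.655, -0.0602, -0.0084]
ee_rot: [[-0.948, -0.317, 0.001], [-0.317, 0.948, -0.0], [-0.001, -0.001, -1.0]]
force: [-1.2, 0.4, 2.7]
grip_width: 0.0003
gripper_force: 1.7
```

move_arm(
  targets=[
    {"gripper":0,"linear":[0,0,-2],"delta_rot":[0,0,0]},
    {"gripper":0,"linear":[0,0,-2],"delta_rot":[0,0,0]},
    {"gripper":0,"linear":[0,0,-2],"delta_rot":[0,0,0]},
  ],
)

```text
clock: 11.05
tcp_pos: [0.6549, -0.0602, -0.0066]
ee_rot: [[-0.948, -0.317, 0.001], [-0.317, 0.948, -0.0], [-0.001, -0.0, -1.0]]
force: [1.0, 0.9, 2.3]
grip_width: 0.0008
gripper_force: 1.2
```

move_arm(
  targets=[
    {"gripper":0,"linear":[0,0,-2],"delta_rot":[0,0,0]},
    {"gripper":0,"linear":[0,0,-2],"delta_rot":[0,0,0]},
    {"gripper":0,"linear":[0,0,-2],"delta_rot":[0,0,0]},
  ],
)

```text
clock: 11.35
tcp_pos: [0.6541, -0.0602, -0.0048]
ee_rot: [[-0.948, -0.317, -0.001], [-0.317, 0.948, 0.0], [0.001, 0.0, -1.0]]
force: [0.7, 0.5, 1.9]
grip_width: 0.0003
gripper_force: 0.7
```

move_arm(
  targets=[
    {"gripper":0,"linear":[0,0,-4],"delta_rot":[0,0,0]},
    {"gripper":0,"linear":[0,0,-4],"delta_rot":[0,0,0]},
    {"gripper":0,"linear":[0,0,-4],"delta_rot":[0,0,0]},
  ],
)

```text
clock: 11.65
tcp_pos: [0.6542, -0.0601, -0.0006]
ee_rot: [[-0.948, -0.317, -0.0], [-0.317, 0.948, 0.0], [0.0, 0.0, -1.0]]
force: [0.3, -0.4, -0.2]
grip_width: 0.0005
gripper_force: 0.0
```

The spring force runs from about z −0.004 down to a hard stop at −0.0109, so the button went down its full travel. Now I'll retreat upward and check the carton.

move_arm(
  targets=[
    {"gripper":0,"linear":[0,0,-30],"delta_rot":[0,0,0]},
    {"gripper":0,"linear":[0,0,-80],"delta_rot":[0,0,0]},
    {"gripper":0,"linear":[0,0,-120],"delta_rot":[0,0,0]},
    {"gripper":0,"linear":[20,-50,-150],"delta_rot":[0,0,0]},
    {"gripper":0,"linear":[30,-100,-150],"delta_rot":[0,0,0]},
    {"gripper":0,"linear":[30,-140,-150],"delta_rot":[0,0,0]},
    {"gripper":0,"linear":[30,-140,-150],"delta_rot":[0,0,0]},
    {"gripper":0,"linear":[30,-140,-150],"delta_rot":[0,0,0]},
    {"gripper":0,"linear":[30,-140,-150],"delta_rot":[0,0,0]},
  ],
)

```text
clock: 12.55
tcp_pos: [0.6696, -0.2014, 0.1487]
ee_rot: [[-0.948, -0.317, -0.002], [-0.317, 0.948, 0.001], [0.001, 0.002, -1.0]]
force: [-0.1, 0.7, -0.0]
grip_width: 0.0005
gripper_force: 0.0
```

Run:
```python
from m import *
from rig import ctrl
t=snap('top','top9'); H=hsv(t)
b=cv2.inRange(H,(0,50,60),(20,255,255)); r=rect(plane(t,big(b,(200,105,280,215)),.057)); print(r)
th=np.radians(15.8);R=np.array([[np.cos(th),-np.sin(th)],[np.sin(th),np.cos(th)]])
print(np.round((cv2.boxPoints(r)-[622.7,56.2])@R))
s=snap('side','side9'); print(cv2.countNonZero(cv2.inRange(hsv(s),(45,90,40),(85,255,255))[195:220,280:315]), ctrl.get_state()['force'])
```

```text
((610.1451416015625, 53.777767181396484), (123.01908874511719, 83.11201477050781), 18.66628074645996)
[[-76.  40.]
 [-72. -43.]
 [ 51. -37.]
 [ 47.  46.]]
65 [-0.36740371  0.28385987 -0.78155712]
```

Carton corners lie at pad x −76 to 51 and y −43 to 46 mm, well inside the outline. The button is back up and the arm is clear.

```bash
python3 -c "
from rig import ctrl
print(ctrl.hand_in())"
```

```text
the job is handed in; nothing more can be done
None
```

I handed the job in: the carton was tipped label up inside the yellow outline, then the green button was pressed to its stop and released, with the arm clear of everything; no verdict came back.

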